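# Hang the bath tray on the top rung to drain

### The arm

A 6-joint arm with a two-finger parallel gripper is mounted at the origin on the work surface. World frame = base frame: x ahead of the robot, y to its left, z up, the work surface at z = 0. Lengths are in m, angles in rad, forces in N, time in s.
With the tool pointing down it reaches from about 0.3 to 1 m from the base axis. Payload 5.1 kg.
Tool frame: the origin (TCP) lies midway between the tips of the shut fingers; the grasp point (between the pads) lies 19 mm behind it (bot.tcp_to_grasp is the distance from the TCP to the grasp point, in m); z points along the fingers, y is the line along which they close (so a half turn about z gives the same grasp; the last joint's range is limited). The gripper opens to 95 mm and grips with 3 to 60 N. Pads are 20 mm wide; open, the fingers measure 119 mm over their backs; the gripper's body (75 mm by 180 mm) begins 59 mm behind the grasp point.
Start: joints at [-1.425, 0.124, 1.65, -0, 1.367, -0.083], TCP at [0.147, -0.633, 0.215] pointing down, gripper open.
Joint ranges: [-2.61, 2.61], [-1.02, 2.33], [0.03, 2.71], [-1.35, 4.49], [0.32, 2.68], [-2.91, 2.91]. Speed limits (rad/s): [2.57, 2.57, 3.14, 3.14, 3.14, 3.14].

### API

Orientations are given as a unit quaternion [x, y, z, w].
In Python, from cell import sensors, imaging, bot gives the robot as it stands. The module is installed in compiled form; this text tells all that it offers.
- The arm moves only by the tool servo_tool, never from a script. Its argument "moves" is a list of rows, each a list of 7 numbers: the shift along the world's x, y, z scaled (see below), then the turn, a rotation vector about the world's x, y, z scaled (see below), then the opening, from -1 (shut) to 1 (fully open). In form: [[dx, dy, dz, ax, ay, az, jaw], ...]. A call has 1 to 10 rows; each row shifts and turns the commanded pose from where the row before left it; what a row does not reach is not made up. The controller multiplies each number of a shift by 0.025 m and each number of a turn by 0.1 rad. A row lasts 1/12 s, in which the tool goes at most 41.7 mm and 7.16 degrees, less where a joint would pass 70% of its speed; a pose out of reach is approached as far as the arm can. A call with a number of a shift or a turn outside -1 to 1 is refused whole. A call with a gripper value outside its range is refused whole. The fingers move at their own pace and stop on an object; the grip force is fixed at half the most. Time passes only in rows, so rows that do not move let the fingers close. It gives the time, the measured TCP pose, the force, the opening and the grip force at its end, in the units of the state.
- sensors.get_state(): the state, without advancing time (a new reading comes with each control period).
- imaging.get_image(name): name is "scene" or "side" or "wrist"; returns (picture, depth): 384x512x3 uint8, red, green, blue; 384x512 float32, m along the optical axis (not along the pixel's ray), 0 where there is no reading.
- imaging.calibration(name): a dict with "intrinsics" (3x3 intrinsics, pixels), "k1" (the pictures are not rectified: a ray, as slopes to the right and down, at radius r is drawn at 1 + k1 r^2 times it, then the intrinsics apply), "R" (3x3) and "t" (3): a world point X has camera coordinates R X + t. Camera axes: x right, y down, z forward; pixel columns grow to the right and rows downward; lengths in m; the calibration is good to about 2 mm. A picture is of the moment at which its call begins: read the wrist's pose just before it. calibration takes no time and is no camera call; for the wrist camera it gives the pose at the moment of the call.
- bot.finish_job(): hands the job in; it is judged then, once.
The state is a dict: "time": time; "joint_positions": joint angles; "qvel": joint speeds; "joint_torque": joint torques, N m; "eef_pos": TCP position; "eef_rot": TCP orientation; "force": force on the tool from outside, world axes, zero at the start; "torque": the same for the moment, N m; "gripper_width": finger opening in m; "finger_force": force on a finger pad.
Only numpy, scipy, OpenCV 4.12 (cv2) and the standard library are available. Lean on these libraries where they do the work, as an engineer would, in place of code of your own. Each camera call takes 0.05 s, during which the arm holds its last target. There are 200 camera calls.

### The job

Lift the tray out of the drained bath by the black grip on its beam and hang it up to drain on the top rung of the ladder: raise it until the gravity catch has passed above the top rung and swung out over it, then lower it gently until the catch sits on that rung, and let go. Do not yank it hard against the stop at the top of the ladder or press it down on the rung, do not let it drop, keep both jars standing on the tray and leave the other things on the bench alone.

Things in the scene. Friction and masses are not known exactly. Their poses are not given: they have to be found in the camera images.
- bath: Drained stainless steel bath without its lid, fixed on the bench: tank 250 mm (x) by 340 mm (y), rim 140 mm high, walls 10 mm. Origin on the bench under the tank's middle. Its y axis runs along the tank towards the end with the ladder; a white control box is on the -y end.
- lift (a joint): Height of the tray lift in m: 0 with the tray down (start), grows straight up. With the ladder at its middle setting the catch sits on the lower, middle, top rung at 0.040, 0.080, 0.120; all shift with the ladder's unknown setting (see ladder_line). To pass a rung the lift must rise about 10 mm above its seat on it; 17 mm above the top seat the carriage meets the top stop.
- lift_handle (a point): Middle of the black grip sleeve on the lift's beam: 22 mm wide (bath's x), 24 mm high, 100 mm long (bath's y), over the tank's middle, 190 mm above the bench at the start, free on both sides and below. The beam ends at a carriage that runs on the ladder's rails and holds the catch. The lift with jars weighs 7 to 10 N and rubs on the rails with about 1.5 N.
- tray (a point): Centre of the floor of the perforated tray (180 mm along x, 208 mm along y, edge 22 mm high) that hangs from the beam, 155 mm below lift_handle. Part of the lift.
- catch: Dark steel gravity catch in the carriage. Origin on its pivot pin, 170 mm from lift_handle along the bath's +y and 5 mm higher. Hooked tongue towards the ladder, counterweight towards the tray. A rung met on the way up pushes the tongue back (about 1 N on the lift); once above the rung it swings out again by itself, and its hook sits on the rung when the lift is lowered.
- post: Aluminium bracket plate, 110 by 110 mm, on the bath's +y end, origin at the bath's origin. It carries the ladder: two upright steel side rails 68 mm apart, three round rungs of 8 mm at 40 mm pitch and, at the top, a crossbar: the stop for the white shoes of the carriage.
- ladder_line (a point): Point on the bracket, 135 mm above the bench, straight below the rungs' middles (190 mm from the bath's middle along y). It does not show the rungs' height: the ladder is bolted on firmly through slotted holes, anywhere from 15 mm below to 15 mm above its middle setting, which is not reported and must be felt. Its top ends 357 to 387 mm above the bench.
- jar_a: Open glass jar standing loose on the tray at its -x side, 56 mm across, 70 mm high, 100 g. Origin at the centre of its underside.
- jar_b: The same kind of jar, standing loose on the tray at its +x side.
- flask: Conical glass flask on the bench, 82 mm across at the foot, 125 mm high; origin under its centre. Bystander.
- bottle: Amber glass bottle with a white cap on the bench, 72 mm across, 160 mm high; origin under its centre. Bystander.
- mortar: White porcelain bowl on the bench, 100 mm across, 55 mm high; origin under its centre. Bystander.

How it is judged:
By the outcome, as a careful person would: the job done as asked, in the order asked, and still so for the second after the job is handed in, with the robot touching nothing.
It also fails if it takes over 58 s, if anything falls off the work surface, if the arm or the gripper's body presses on something with over 40 N, if the wrist force passes 120 N, or if a joint passes its speed limit or range.

## Working session

There is one attempt and no reset: what is moved stays moved. The work goes in short steps, Python scripts to look and compute and a tool call to move; the robot and the scene stay as the last step left them, time stands still between calls to the robot, and variables do not carry over. Pictures are saved under pics/ and viewed, at most 10 in all, crops included, and the job is handed in when it is done.

Besides the shell and the picture viewer there is one more tool, called after "Call:" in YAML: its name, and indented under it one key for each argument. servo_tool: Moves the arm, as the interface text tells. Shifts and turns lie within -1 to 1; 1 stands for 0.025 m of shift or 0.1 rad of turn. Its arguments: {"type":"object","properties":{"moves":{"type":"array"}},"required":["moves"]}

```bash
mkdir -p pics
cat > h.py <<'E'
import numpy as np,cv2
from cell import sensors,imaging,bot
def pts(name,dep,cal):
    K=np.array(cal["intrinsics"]);h,w=dep.shape
    u,v=np.meshgrid(np.arange(w),np.arange(h))
    p=cv2.undistortPoints(np.stack([u,v],-1).reshape(-1,1,2).astype(float),K,np.array([cal["k1"],0,0,0.])).reshape(h,w,2)
    C=np.dstack([p*dep[...,None],dep])
    return (C-np.array(cal["t"]))@np.array(cal["R"])
def grab(name,fn=None):
    cal=imaging.calibration(name);im,d=imaging.get_image(name)
    if fn: cv2.imwrite(f"pics/{fn}.png",im[...,::-1])
    W=pts(name,d,cal);W[d==0]=np.nan
    return im,d,W,cal
E
python3 - <<'E'
from h import *
for n in("scene","side"):
    im,d,W,c=grab(n,n+"0"); np.savez(n+"0.npz",im=im,d=d,W=W); print(n,c["k1"],-np.array(c["R"]).T@c["t"])
a=np.hstack([cv2.imread("pics/scene0.png"),cv2.imread("pics/side0.png")])
print(sensors.get_state())
E
```

```text
scene -0.07354909283736893 [ 1.21242352 -0.15807649  1.27172124]
side -0.01310037650255105 [0.22780137 0.64513928 1.03064025]
{'time': 0.1, 'joint_positions': array([-1.42458504e+00,  1.24418660e-01,  1.65155142e+00,  8.58787021e-06,
        1.36747417e+00, -8.25925277e-02]), 'qvel': array([-6.76794103e-04, -2.25534065e-03, -2.88766371e-03,  1.78754317e-03,
        2.32190744e-04,  8.51999679e-05]), 'joint_torque': array([-4.85123110e-05, -4.18880868e+01, -3.61096144e+01,  7.77454767e-02,
        4.61958046e-02, -6.91822493e-05]), 'eef_pos': array([ 0.14732212, -0.63248811,  0.21351543]), 'eef_rot': array([ 9.93462909e-01,  1.14151613e-01, -2.52414713e-05, -9.25461182e-04]), 'force': array([-0.00670531, -0.94086807, -0.40751958]), 'torque': array([ 0.03207874, -0.02993253,  0.01186324]), 'finger_force': 0.0, 'gripper_width': 0.09517313504374739}
```

View pics/scene0.png

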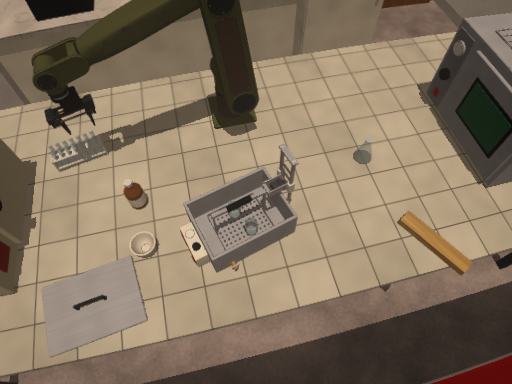

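View pics/side0.png

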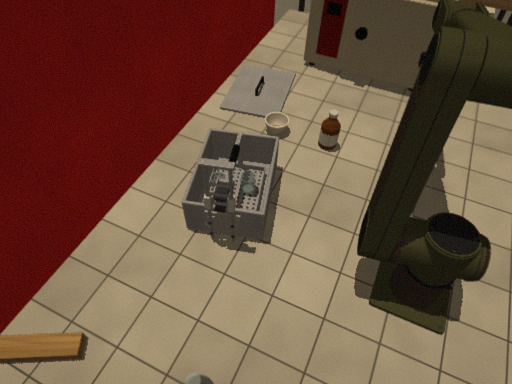

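The scene view shows the bath at about (240,218), with the black grip at (238,203), the ladder at (287,165) and the control box at (193,243). In the side view the grip is at (235,153) and the ladder at (222,205).

Run:
```python
from h import *
for n,(u,v,r) in(("scene",(238,203,25)),("side",(235,153,18))):
    z=np.load(n+"0.npz");im,W=z["im"],z["W"]
    m=np.zeros(im.shape[:2],bool);m[v-r:v+r,u-r:u+r]=1
    k=m&(im.max(2)<45)&(W[...,2]>.175)&(W[...,2]<.22)
    P=W[k];c=np.median(P,0)
    rc=cv2.minAreaRect((P[:,:2]*1000).astype(np.float32))
    print(n,k.sum(),P.mean(0),P.min(0),P.max(0),rc)
    # rim
    H=(W[...,2]>.130)&(W[...,2]<.148)&(np.hypot(W[...,0]-c[0],W[...,1]-c[1])<.26)
    print("rim",H.sum(),cv2.minAreaRect((W[H][:,:2]*1000).astype(np.float32)))
    T=(W[...,2]>.25)&(W[...,2]<.42)&(np.hypot(W[...,0]-c[0],W[...,1]-c[1])<.26)
    print("ladder",T.sum(),W[T].mean(0),W[T].min(0),W[T].max(0))
```

```text
scene 146 [ 0.6286544  -0.08796125  0.19961838] [ 0.60840157 -0.13059614  0.1884792 ] [ 0.64703517 -0.04170679  0.20727567] ((627.2181396484375, -87.69334411621094), (19.613643646240234, 91.56480407714844), 17.050071716308594)
rim 1017 ((622.707275390625, -77.94956970214844), (254.24774169921875, 361.5817565917969), 15.131538391113281)
ladder 326 [0.57873185 0.0957831  0.32775242] [0.53054016 0.07520413 0.25126656] [0.62101588 0.11782596 0.36252064]
side 124 [ 0.62354969 -0.0938034   0.19799365] [ 0.60707065 -0.14511381  0.18431035] [ 0.64271981 -0.05512175  0.20262673] ((627.193115234375, -99.18974304199219), (22.497570037841797, 91.47797393798828), 15.662027359008789)
rim 1160 ((620.0277099609375, -74.5718994140625), (251.3245086669922, 368.88311767578125), 15.207822799682617)
ladder 571 [0.57256938 0.09858813 0.32639982] [0.52805999 0.07585895 0.25013358] [0.61719181 0.11780908 0.35914284]
```

The two views agree: grip at about (0.626, -0.090), bath yaw about 15.2°. The 190 mm check from the ladder gives (0.625, -0.086). I'll move above it, raising first and turning +1.6 rad.

Call:
servo_tool:
  moves:
    - [0.3,0.3,0.8,0,0,0.3,1]
    - [0.6,0.7,0.9,0,0,0.6,1]
    - [0.8,0.9,0.9,0,0,0.7,1]
    - [0.8,0.9,0.7,0,0,0.7,1]
    - [0.8,0.9,0.2,0,0,0.7,1]
    - [0.8,0.9,0,0,0,0.7,1]
    - [0.8,0.9,0,0,0,0.7,1]
    - [0.8,0.9,0,0,0,0.7,1]
    - [0.8,0.9,0,0,0,0.7,1]
    - [0.8,0.9,0,0,0,0.7,1]

```text
time: 0.93
eef_pos: [0.3305, -0.4266, 0.3016]
eef_rot: [0.904, 0.427, -0.0, -0.0]
force: [0.0, -0.4, 0.1]
gripper_width: 0.0952
finger_force: 0.0
```

Call:
servo_tool:
  moves:
    - [0.8,0.9,0,0,0,0.7,1]
    - [0.8,0.9,0,0,0,0.7,1]
    - [0.8,0.9,0,0,0,0.7,1]
    - [0.8,0.9,0,0,0,0.7,1]
    - [0.8,0.9,0,0,0,0.7,1]
    - [0.8,0.9,0,0,0,0.7,1]
    - [0.8,0.9,0,0,0,0.7,1]
    - [0.8,0.9,0,0,0,0.7,1]
    - [0.8,0.9,0,0,0,0.7,1]
    - [0.8,0.9,0,0,0,0.7,1]

```text
time: 1.77
eef_pos: [0.5305, -0.2016, 0.3016]
eef_rot: [0.703, 0.711, -0.0, -0.0]
force: [-0.0, 0.1, 0.1]
gripper_width: 0.0951
finger_force: 0.0
```

Call:
servo_tool:
  moves:
    - [0.8,0.9,0,0,0,0.7,1]
    - [0.8,0.9,0,0,0,0.7,1]
    - [0.8,0.9,0,0,0,0.7,1]
    - [0.5,0.6,0,0,0,0.5,1]
    - [0,0,0,0,0,0,1]
    - [0,0,0,0,0,0,1]

```text
time: 2.27
eef_pos: [0.6024, -0.1198, 0.3012]
eef_rot: [0.606, 0.796, -0.001, -0.001]
force: [0.9, -0.4, -0.2]
gripper_width: 0.095
finger_force: 0.0
```

```bash
cat > m.py <<'E'
from h import *
import sys
from scipy.spatial.transform import Rotation as Ro
s=sensors.get_state();R=Ro.from_quat(s["eef_rot"]).as_matrix()
print(s["time"],s["eef_pos"],"force",s["force"],"torq",s["torque"],"w",s["gripper_width"],s["finger_force"],"y-yaw",np.degrees(np.arctan2(R[1,1],R[0,1])),"tilt",R[:2,2])
if len(sys.argv)>1:
    im,d,W,c=grab("wrist",sys.argv[1]); lo,hi=map(float,sys.argv[2:4])
    k=(im.max(2)<50)&(W[...,2]>lo)&(W[...,2]<hi)&(np.hypot(W[...,0]-.626,W[...,1]+.09)<.085)
    P=W[k];print(k.sum(),P.min(0),P.max(0),np.median(P,0),cv2.minAreaRect((P[:,:2]*1000).astype(np.float32)))
E
python3 m.py w1 .18 .215
```

```text
2.2667 [ 0.60239856 -0.11984711  0.30121901] force [ 0.9089505  -0.35710882 -0.2018535 ] torq [-0.02982408 -0.10832175 -0.01428266] w 0.09502885610162867 0.0 y-yaw 15.417337964651752 tilt [-1.76424868e-03  4.66060386e-05]
2103 [ 0.60449581 -0.13566173  0.18686675] [ 0.64570263 -0.04164514  0.20500942] [ 0.62379978 -0.08579984  0.20158803] ((625.1836547851562, -89.04792785644531), (20.966753005981445, 95.45549774169922), 15.162927627563477)
```

View pics/w1.png

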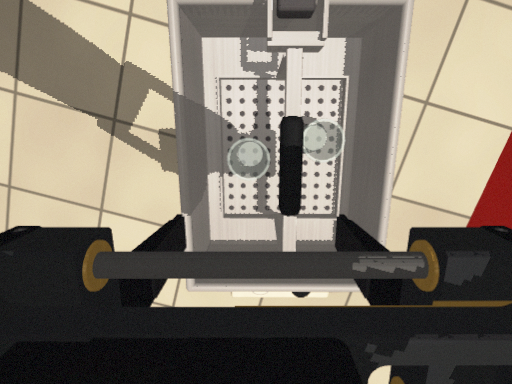

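The wrist view shows the black grip at (290,165), with jars at (248,158) and (323,140) on either side and well below. It measures (0.625, -0.089, top 0.202) at 15.2°, matching the earlier fix. Next I'll centre over it and descend 130 mm.

Call:
servo_tool:
  moves:
    - [0.45,0.62,0,0,0,0,1]
    - [0.45,0.62,0,0,0,-0.03,1]
    - [0,0,-0.6,0,0,0,1]
    - [0,0,-0.8,0,0,0,1]
    - [0,0,-0.8,0,0,0,1]
    - [0,0,-0.8,0,0,0,1]
    - [0,0,-0.8,0,0,0,1]
    - [0,0,-0.7,0,0,0,1]
    - [0,0,-0.5,0,0,0,1]
    - [0,0,-0.2,0,0,0,1]

```text
time: 3.15
eef_pos: [0.6227, -0.0904, 0.1688]
eef_rot: [0.608, 0.794, -0.001, -0.002]
force: [0.3, -0.5, -0.7]
gripper_width: 0.0948
finger_force: 0.0
```

Call:
servo_tool:
  moves:
    - [0,0,0,0,0,0,1]
    - [0,0,0,0,0,0,1]

```text
time: 3.32
eef_pos: [0.6249, -0.0901, 0.1727]
eef_rot: [0.608, 0.794, 0.0, 0.0]
force: [0.3, -0.0, 0.3]
gripper_width: 0.0952
finger_force: 0.0
```

```bash
python3 m.py w2 .18 .215
```

```text
3.3167 [ 0.62491792 -0.09014747  0.17267106] force [ 0.33630255 -0.02386818  0.25483952] torq [-0.02672935 -0.12757266  0.00277969] w 0.09519262099222522 0.0 y-yaw 15.141838954922402 tilt [ 0.00056473 -0.00029174]
6138 [ 0.56844088 -0.12789636  0.18000973] [ 0.67807398 -0.0410242   0.21498263] [ 0.62152183 -0.07424395  0.2014689 ] ((624.2105712890625, -85.77195739746094), (79.8508071899414, 96.3885498046875), 67.61831665039062)
```

View pics/w2.png

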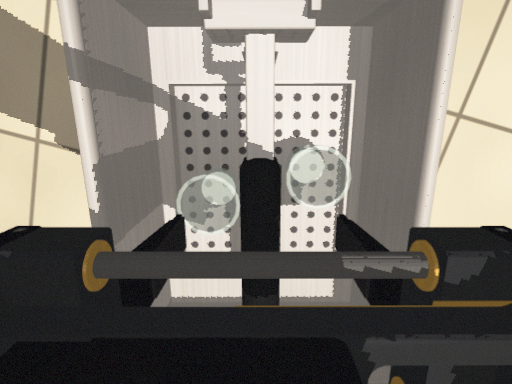

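The grip (columns 240–280) sits midway between the fingers (about 262), and the jars are clear at (208,203) and (319,176). Closing now.

Call:
servo_tool:
  moves:
    - [0,0,0,0,0,0,-1]
    - [0,0,0,0,0,0,-1]
    - [0,0,0,0,0,0,-1]
    - [0,0,0,0,0,0,-1]
    - [0,0,0,0,0,0,-1]
    - [0,0,0,0,0,0,-1]
    - [0,0,0,0,0,0,-1]
    - [0,0,0,0,0,0,-1]

```text
time: 4.03
eef_pos: [0.6249, -0.0895, 0.1721]
eef_rot: [0.607, 0.794, -0.0, -0.0]
force: [-0.2, -0.1, -0.0]
gripper_width: 0.0472
finger_force: 0.0
```

Call:
servo_tool:
  moves:
    - [0,0,0,0,0,0,-1]
    - [0,0,0,0,0,0,-1]
    - [0,0,0,0,0,0,-1]
    - [0,0,0,0,0,0,-1]
    - [0,0,0,0,0,0,-1]
    - [0,0,0,0,0,0,-1]
    - [0,0,0,0,0,0,-1]
    - [0,0,0,0,0,0,-1]

```text
time: 4.7
eef_pos: [0.6247, -0.0896, 0.1721]
eef_rot: [0.607, 0.794, -0.0, -0.0]
force: [-2.7, 0.3, 0.9]
gripper_width: 0.0221
finger_force: 30.0
```

Gripped (22.1 mm, 30 N). I'll lift smoothly to about 60 mm, then take a rung estimate while I'm there.

Call:
servo_tool:
  moves:
    - [0,0,0.05,0,0,0,-1]
    - [0,0,0.1,0,0,0,-1]
    - [0,0,0.15,0,0,0,-1]
    - [0,0,0.2,0,0,0,-1]
    - [0,0,0.2,0,0,0,-1]
    - [0,0,0.2,0,0,0,-1]
    - [0,0,0.2,0,0,0,-1]
    - [0,0,0.1,0,0,0,-1]

```text
time: 5.37
eef_pos: [0.6247, -0.0896, 0.201]
eef_rot: [0.608, 0.794, -0.0, -0.001]
force: [3.3, -1.2, -9.8]
gripper_width: 0.0215
finger_force: 30.0
```

Call:
servo_tool:
  moves:
    - [0,0,0.1,0,0,0,-1]
    - [0,0,0.2,0,0,0,-1]
    - [0,0,0.2,0,0,0,-1]
    - [0,0,0.2,0,0,0,-1]
    - [0,0,0.2,0,0,0,-1]
    - [0,0,0.15,0,0,0,-1]
    - [0,0,0.1,0,0,0,-1]
    - [0,0,0.05,0,0,0,-1]
    - [0,0,0,0,0,0,-1]
    - [0,0,0,0,0,0,-1]

```text
time: 6.2
eef_pos: [0.6247, -0.0896, 0.2327]
eef_rot: [0.607, 0.794, -0.0, -0.0]
force: [0.4, -1.2, -7.9]
gripper_width: 0.0218
finger_force: 30.0
```

Run:
```python
from h import *
s=sensors.get_state();print(s["time"],s["eef_pos"],s["force"],s["torque"],s["gripper_width"])
big=[]
for n in("scene","side"):
    im,d,W,c=grab(n); np.savez(n+"1.npz",im=im,d=d,W=W)
    # project ladder expected top points
    e=np.array([np.cos(.265),np.sin(.265),0]);f=np.array([-np.sin(.265),np.cos(.265),0])
    o=np.array([.625,-.089,0])+.19*f
    for z in(.357,.372,.387):
        q=np.array(c["R"])@(o+[0,0,z])+c["t"];print(n,z,cv2.projectPoints(q[None],np.zeros(3),np.zeros(3),np.array(c["intrinsics"]),np.array([c["k1"],0,0,0.]))[0].ravel())
    y0,x0=(120,240) if n=="scene" else (160,180)
    big.append(cv2.resize(im[y0:y0+90,x0:x0+60,::-1],None,fx=6,fy=6,interpolation=cv2.INTER_CUBIC))
    T=(W[...,2]>.33)&(W[...,2]<.42)&(np.hypot(W[...,0]-o[0],W[...,1]-o[1])<.06)
    print(np.sort(W[T][:,2])[-20:])
cv2.imwrite("pics/lad.png",np.hstack(big))
```

```text
6.2 [ 0.62468124 -0.08960111  0.2326598 ] [ 0.39338492 -1.18698619 -7.928501  ] [-0.30159659 -0.37131213  0.07457467] 0.021788788571417132
scene 0.357 [287.70855247 153.811469  ]
scene 0.372 [288.02916914 150.99835271]
scene 0.387 [288.35687249 148.12067457]
[0.3592653  0.3592987  0.35937432 0.35938776 0.35941385 0.35949115
 0.35956084 0.35959972 0.35981054 0.35982067 0.35988244 0.35990836
 0.36013652 0.36027952 0.36029717 0.36054586 0.3606148  0.36075979
 0.36131049 0.36159076]
side 0.357 [215.79377059 161.69719032]
side 0.372 [215.42951156 157.42556854]
side 0.387 [215.05609129 153.04534326]
[0.35747991 0.35749012 0.35750285 0.35761716 0.35765137 0.35767562
 0.35767909 0.35775187 0.35777235 0.35777641 0.35780683 0.35792188
 0.35799373 0.35800304 0.35812448 0.35816388 0.35834757 0.35847255
 0.35891131 0.36080326]
```

View pics/lad.png

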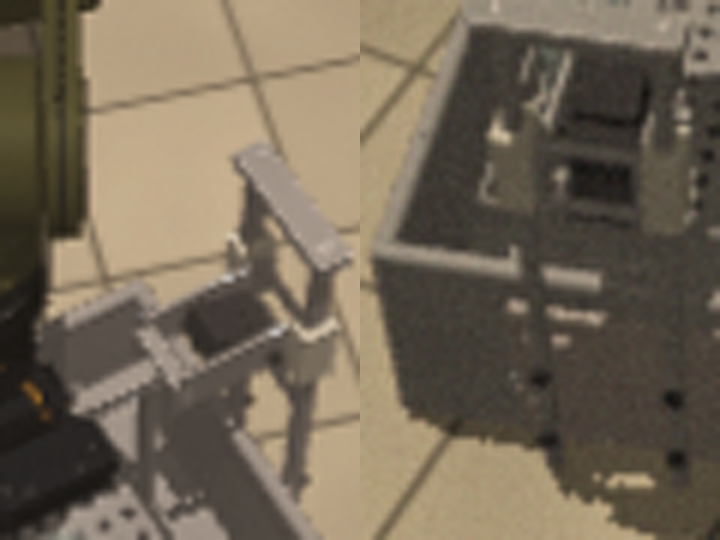

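The crossbar (scene crop, (290,205)) tops out at about 0.359 m, so the ladder is near its lowest setting, around -13 mm. That puts the top seat near lift 0.107, the pass at about 0.117 and the stop at about 0.124. I'll raise smoothly to about 0.110, then creep up by feel.

Call:
servo_tool:
  moves:
    - [0,0,0.1,0,0,0,-1]
    - [0,0,0.2,0,0,0,-1]
    - [0,0,0.25,0,0,0,-1]
    - [0,0,0.3,0,0,0,-1]
    - [0,0,0.3,0,0,0,-1]
    - [0,0,0.3,0,0,0,-1]
    - [0,0,0.25,0,0,0,-1]
    - [0,0,0.15,0,0,0,-1]
    - [0,0,0.1,0,0,0,-1]
    - [0,0,0,0,0,0,-1]

```text
time: 7.13
eef_pos: [0.6247, -0.0896, 0.2821]
eef_rot: [0.607, 0.794, -0.0, 0.0]
force: [-2.2, -1.3, -6.2]
gripper_width: 0.0219
finger_force: 30.0
```

Call:
servo_tool:
  moves:
    - [0,0,0.05,0,0,0,-1]
    - [0,0,0.05,0,0,0,-1]

```text
time: 7.3
eef_pos: [0.6247, -0.0896, 0.283]
eef_rot: [0.608, 0.794, -0.0, -0.0]
force: [0.7, -2.0, -11.0]
gripper_width: 0.0221
finger_force: 30.0
```

Call:
servo_tool:
  moves:
    - [0,0,0.05,0,0,0,-1]
    - [0,0,0.05,0,0,0,-1]

```text
time: 7.47
eef_pos: [0.6247, -0.0896, 0.2855]
eef_rot: [0.608, 0.794, -0.0, -0.0]
force: [-0.2, -2.3, -10.7]
gripper_width: 0.0219
finger_force: 30.0
```

Call:
servo_tool:
  moves:
    - [0,0,0.05,0,0,0,-1]
    - [0,0,0.05,0,0,0,-1]

```text
time: 7.63
eef_pos: [0.6247, -0.0896, 0.2882]
eef_rot: [0.607, 0.794, -0.0, -0.0]
force: [-0.9, -3.4, -9.9]
gripper_width: 0.0218
finger_force: 30.0
```

Call:
servo_tool:
  moves:
    - [0,0,0.04,0,0,0,-1]
    - [0,0,0.04,0,0,0,-1]
    - [0,0,0,0,0,0,-1]

```text
time: 7.88
eef_pos: [0.6247, -0.0896, 0.2906]
eef_rot: [0.607, 0.794, -0.0, -0.0]
force: [-1.3, -2.5, -8.7]
gripper_width: 0.0217
finger_force: 30.0
```

Call:
servo_tool:
  moves:
    - [0,0,0.04,0,0,0,-1]
    - [0,0,0,0,0,0,-1]
    - [0,0,0,0,0,0,-1]

```text
time: 8.13
eef_pos: [0.6247, -0.0896, 0.2915]
eef_rot: [0.608, 0.794, -0.0, -0.0]
force: [-2.2, -2.4, -9.3]
gripper_width: 0.022
finger_force: 30.0
```

Lift is 0.1194 with no stop felt, and the sideways force has eased, as if the tongue was released. Next I'll pause, then lower gently and feel for the unloading.

Call:
servo_tool:
  moves:
    - [0,0,0,0,0,0,-1]
    - [0,0,0,0,0,0,-1]
    - [0,0,0,0,0,0,-1]
    - [0,0,-0.05,0,0,0,-1]
    - [0,0,-0.08,0,0,0,-1]
    - [0,0,-0.08,0,0,0,-1]
    - [0,0,-0.05,0,0,0,-1]
    - [0,0,0,0,0,0,-1]

```text
time: 8.8
eef_pos: [0.6247, -0.0896, 0.2846]
eef_rot: [0.607, 0.794, -0.0, -0.0]
force: [-4.5, -1.9, -8.0]
gripper_width: 0.022
finger_force: 30.0
```

Call:
servo_tool:
  moves:
    - [0,0,-0.04,0,0,0,-1]
    - [0,0,-0.04,0,0,0,-1]
    - [0,0,0,0,0,0,-1]

```text
time: 9.05
eef_pos: [0.6247, -0.0896, 0.2828]
eef_rot: [0.608, 0.794, -0.0, -0.0]
force: [-4.3, -2.9, -8.0]
gripper_width: 0.0218
finger_force: 30.0
```

Call:
servo_tool:
  moves:
    - [0,0,-0.04,0,0,0,-1]
    - [0,0,0,0,0,0,-1]

```text
time: 9.22
eef_pos: [0.6247, -0.0896, 0.2818]
eef_rot: [0.607, 0.794, -0.0, -0.0]
force: [-4.2, -1.8, -7.3]
gripper_width: 0.0218
finger_force: 30.0
```

Call:
servo_tool:
  moves:
    - [0,0,-0.04,0,0,0,-1]
    - [0,0,0,0,0,0,-1]

```text
time: 9.38
eef_pos: [0.6247, -0.0896, 0.2809]
eef_rot: [0.608, 0.794, -0.0, -0.0]
force: [-5.0, -2.8, -7.5]
gripper_width: 0.0216
finger_force: 30.0
```

Call:
servo_tool:
  moves:
    - [0,0,-0.04,0,0,0,-1]
    - [0,0,0,0,0,0,-1]

```text
time: 9.55
eef_pos: [0.6247, -0.0896, 0.2799]
eef_rot: [0.607, 0.794, -0.0, -0.0]
force: [-3.8, -1.9, -7.4]
gripper_width: 0.0219
finger_force: 30.0
```

Call:
servo_tool:
  moves:
    - [0,0,-0.03,0,0,0,-1]
    - [0,0,0,0,0,0,-1]

```text
time: 9.72
eef_pos: [0.6247, -0.0896, 0.2792]
eef_rot: [0.607, 0.794, -0.0, -0.0]
force: [-5.4, -1.7, -7.1]
gripper_width: 0.0219
finger_force: 30.0
```

Call:
servo_tool:
  moves:
    - [0,0,-0.03,0,0,0,-1]
    - [0,0,0,0,0,0,-1]

```text
time: 9.88
eef_pos: [0.6247, -0.0896, 0.2784]
eef_rot: [0.608, 0.794, -0.0, -0.0]
force: [-3.9, -3.2, -7.7]
gripper_width: 0.0217
finger_force: 30.0
```

Call:
servo_tool:
  moves:
    - [0,0,-0.03,0,0,0,-1]
    - [0,0,0,0,0,0,-1]

```text
time: 10.05
eef_pos: [0.6247, -0.0895, 0.2776]
eef_rot: [0.607, 0.794, -0.0, -0.0]
force: [-4.8, -2.9, -7.5]
gripper_width: 0.0221
finger_force: 30.0
```

Call:
servo_tool:
  moves:
    - [0,0,-0.03,0,0,0,-1]
    - [0,0,0,0,0,0,-1]

```text
time: 10.22
eef_pos: [0.6247, -0.0896, 0.2774]
eef_rot: [0.608, 0.794, -0.0, -0.0]
force: [-5.9, -3.7, -5.0]
gripper_width: 0.0218
finger_force: 30.0
```

Call:
servo_tool:
  moves:
    - [0,0,-0.03,0,0,0,-1]
    - [0,0,0,0,0,0,-1]

```text
time: 10.38
eef_pos: [0.6248, -0.0896, 0.2774]
eef_rot: [0.607, 0.794, -0.0, 0.0]
force: [-6.1, -1.1, -4.2]
gripper_width: 0.0221
finger_force: 30.0
```

The descent has stopped at lift 0.105 and the load is coming off. Only the top rung can be here, since the middle seat is at most 0.095. I'll take the rest of the load off.

Call:
servo_tool:
  moves:
    - [0,0,-0.04,0,0,0,-1]
    - [0,0,0,0,0,0,-1]

```text
time: 10.55
eef_pos: [0.6248, -0.0896, 0.2773]
eef_rot: [0.607, 0.794, 0.0, 0.0]
force: [-6.7, -2.0, -1.4]
gripper_width: 0.0218
finger_force: 30.0
```

Call:
servo_tool:
  moves:
    - [0,0,-0.04,0,0,0,-1]
    - [0,0,0,0,0,0,-1]

```text
time: 10.72
eef_pos: [0.6248, -0.0896, 0.2772]
eef_rot: [0.607, 0.794, 0.0, 0.001]
force: [-8.4, -1.1, 0.8]
gripper_width: 0.022
finger_force: 30.0
```

Load is about zero, but some sideways strain remains along the bath's x. I'll relax it before opening.

Call:
servo_tool:
  moves:
    - [-0.06,-0.02,0,0,0,0,-1]
    - [0,0,0,0,0,0,-1]
    - [0,0,0,0,0,0,-1]

```text
time: 10.97
eef_pos: [0.6248, -0.0897, 0.2772]
eef_rot: [0.607, 0.794, 0.002, 0.002]
force: [-0.9, 1.4, 4.2]
gripper_width: 0.0218
finger_force: 30.0
```

```bash
python3 m.py w3 .28 .32
```

```text
10.9667 [ 0.62479985 -0.08965465  0.27718874] force [-0.93568125  1.38345157  4.1673086 ] torq [ 0.12137833  0.5891043  -0.00798755] w 0.02178142061005872 30.001275837421417 y-yaw 15.203890961995873 tilt [5.17284385e-03 4.72285869e-05]
5345 [ 0.60432014 -0.12712009  0.28061864] [ 0.6451454  -0.04102804  0.31986054] [ 0.62152124 -0.07493914  0.30666041] ((625.1864013671875, -83.43196105957031), (37.832252502441406, 85.88209533691406), 26.05381965637207)
```

View pics/w3.png

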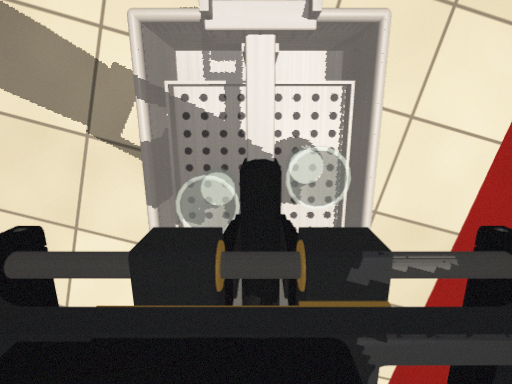

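Both jars still stand at (208,203) and (319,176), and the tray has risen. We're pressing down about 4 N, so I'll ease that off and then open.

Call:
servo_tool:
  moves:
    - [0,0,0.04,0,0,0,-1]
    - [0,0,0,0,0,0,-1]
    - [0,0,0,0,0,0,-1]

```text
time: 11.27
eef_pos: [0.6248, -0.0896, 0.2771]
eef_rot: [0.607, 0.794, 0.001, 0.002]
force: [1.5, 3.0, 5.7]
gripper_width: 0.0219
finger_force: 30.0
```

Call:
servo_tool:
  moves:
    - [0,0,0.08,0,0,0,-1]
    - [0,0,0,0,0,0,-1]

```text
time: 11.43
eef_pos: [0.6247, -0.0897, 0.2772]
eef_rot: [0.607, 0.794, 0.001, 0.001]
force: [4.9, 1.0, 0.8]
gripper_width: 0.0214
finger_force: 30.0
```

Balanced. Opening.

Call:
servo_tool:
  moves:
    - [0,0,0,0,0,0,0.5]
    - [0,0,0,0,0,0,0.5]
    - [0,0,0,0,0,0,0.5]
    - [0,0,0,0,0,0,0.5]
    - [0,0,0,0,0,0,0.5]
    - [0,0,0,0,0,0,0.5]
    - [0,0,0,0,0,0,0.5]
    - [0,0,0,0,0,0,0.5]

```text
time: 12.1
eef_pos: [0.6234, -0.0901, 0.2772]
eef_rot: [0.608, 0.794, 0.0, 0.0]
force: [0.1, -0.2, -1.0]
gripper_width: 0.0685
finger_force: 0.0
```

```bash
python3 m.py w4 .295 .315
```

```text
12.1 [ 0.62338867 -0.09007584  0.2771606 ] force [ 0.05452954 -0.23670263 -1.01595415] torq [-0.04347486 -0.10012721  0.02243084] w 0.0685273765629459 0.0 y-yaw 15.181496142850634 tilt [ 2.71299906e-05 -1.91154495e-05]
5299 [ 0.58020387 -0.12751756  0.29500567] [ 0.66269694 -0.04109649  0.31494236] [ 0.62140804 -0.07324973  0.30671363] ((623.8456420898438, -84.76078796386719), (69.93328857421875, 74.103271484375), 56.90351104736328)
```

The grip top is still at 0.307 m, so the tray is holding. Retreating straight up.

Call:
servo_tool:
  moves:
    - [0,0,0.2,0,0,0,0.5]
    - [0,0,0.4,0,0,0,0.5]
    - [0,0,0.7,0,0,0,0.5]
    - [0,0,0.8,0,0,0,0.5]
    - [0,0,0.8,0,0,0,0.5]
    - [0,0,0.8,0,0,0,0.5]
    - [0,0,0.8,0,0,0,0.5]
    - [0,0,0.5,0,0,0,0.5]
    - [0,0,0,0,0,0,0.5]
    - [0,0,0,0,0,0,0.5]

```text
time: 12.98
eef_pos: [0.6236, -0.0901, 0.4032]
eef_rot: [0.607, 0.794, 0.0, 0.001]
force: [0.2, -0.4, 0.3]
gripper_width: 0.0712
finger_force: 0.0
```

```bash
python3 m.py w5 .295 .315
python3 - <<'E'
from h import *
im,d,W,c=grab("side"); cv2.imwrite("pics/s5.png",np.hstack([cv2.resize(im[120:250,170:290,::-1],None,fx=3,fy=3),cv2.resize(cv2.imread("pics/w5.png"),(410,390),interpolation=cv2.INTER_AREA)])[:, :800])
E
```

```text
12.9833 [ 0.62363706 -0.09010745  0.40324919] force [ 0.18140788 -0.42731448  0.34555164] torq [-0.06039048 -0.06058282  0.01942554] w 0.07116150870660691 0.0 y-yaw 15.18325611759892 tilt [ 0.00196426 -0.00044393]
2003 [ 0.60448411 -0.13559099  0.29898594] [ 0.64606592 -0.04146718  0.31020004] [ 0.62468821 -0.08517969  0.30679632] ((625.356201171875, -88.71574401855469), (21.90093421936035, 94.01141357421875), 14.600451469421387)
```

View pics/s5.png

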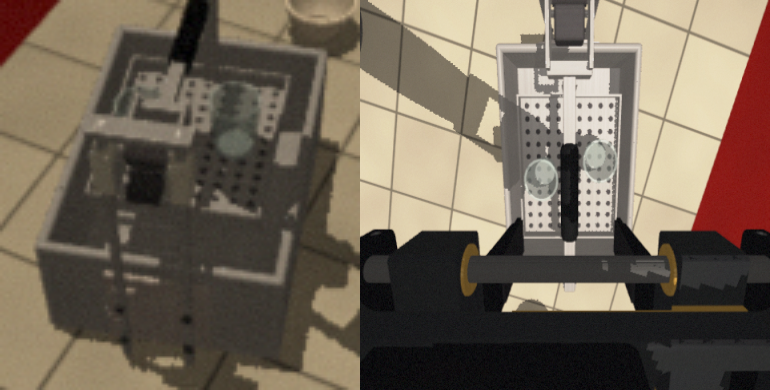

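The tray hangs level with the grip at lift 0.105 m. Both jars stand (at (541,178) and (600,160) in the wrist half), and the gripper is clear. Handing in.

```bash
python3 -c "
from cell import bot
print(bot.finish_job())"
```

```text
the job is handed in; nothing more can be done
None
```

The tray hangs by its catch on the top rung (lift about 0.105 m), both jars are standing, the gripper is clear of it, and I handed the job in after about 13 s; no verdict came back.

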